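Reset the ratchet of a reading slope and set it to its lowest notch

ROBOT

A 6-joint arm with a two-finger parallel gripper is mounted at the origin on a cart in front of the work surface, level with it; the furniture and walls round the work are solid. World frame = base frame: x ahead of the robot, y to its left, z up, the work surface at z = 0. Lengths are in m, angles in rad, forces in N, time in s.
With the tool pointing down it reaches from about 0.35 to 0.95 m from the base axis. Payload 17.4 kg.
Tool frame: the origin (TCP) lies at the very end of the fingers, on their centre line; the grasp point (between the pads) lies 19 mm behind it; x points along the fingers, y is the direction in which the jaws open and shut, and the axes are right-handed (so a half turn about x gives the same grasp; the last joint's range is limited). The gripper opens to 93 mm and grips with 3 to 60 N. Pads are 15 mm wide; open, the fingers measure 128 mm over their backs; the gripper's body (75 mm by 188 mm) begins 65 mm behind the grasp point.
Start: joints at [1.22, 0.116, 1.442, -0, 1.584, -0.038], TCP at [0.208, 0.642, 0.179] pointing down, gripper open.
Joint ranges: [-2.83, 2.83], [-0.83, 2.19], [0.07, 2.5], [-1.14, 4.28], [0.01, 3], [-2.97, 2.97]. Speed limits (rad/s): [1.89, 1.89, 2.22, 3.14, 3.14, 3.14].

INTERFACE

Orientations are given as a 3x3 rotation matrix whose columns are the frame's x, y, z axes.
In Python, from station import env gives the robot as it stands.
- The arm moves only by the tool drive_tool, never from a script. Its argument "rows" is a list of rows, each a list of 3 entries, a list of its own where there are three numbers: the shift along the tool's x, y, z in cm, then the turn, a rotation vector about the tool's x, y, z in rad, then the finger opening in cm, from 0 to 9.3. In form: [[[dx, dy, dz], [rx, ry, rz], fingers], ...]. A call has 1 to 20 rows; each row shifts and turns the pose as measured when the row begins, along the tool's axes as they then stand; what a row does not reach is not made up. A row lasts 1/12 s, in which the tool goes at most 41.7 mm and 7.16 degrees, less where a joint would pass 70% of its speed; a pose out of reach is approached as far as the arm can. A call with a gripper value outside its range is refused whole. The fingers move at their own pace and stop on an object; "squeeze" is the grip in N (left out, the last holds). Time passes only in rows, so rows that do not move let the fingers close. It gives the time, the measured TCP pose, the force and the opening at its end, in the units of the state.
- env.observe(): the state, without advancing time (a new reading comes with each control period).
- env.grab_frame(name): name is "scene" or "top" or "wrist"; returns a dict with "image" (420x560x3 uint8, red, green, blue), "intrinsics" (3x3 intrinsics, pixels), "R" (3x3) and "t" (3): a world point X has camera coordinates R X + t. Camera axes: x right, y down, z forward; pixel columns grow to the right and rows downward; lengths in m; the calibration is good to about 2 mm. The wrist camera is an equidistant fisheye: a pixel r from the principal point sees the ray r / f radians off the axis. A picture is of the moment at which its call begins. There is no depth.
- env.sign_off(): hands the job in, once; it reports no verdict.
The state is a dict: "time_s": time; "joint_positions": joint angles; "joint_velocities": joint speeds; "effort": joint torques, N m; "eef_pos": TCP position; "orientation": TCP orientation; "contact_force": force on the tool from outside, world axes, zero at the start; "moment": the same for the moment, N m; "opening": finger opening in m.
Only numpy, scipy, OpenCV 4.12 (cv2) and the standard library are available. Lean on these libraries where they do the work, as an engineer would, in place of code of your own. Each camera call takes 0.05 s, during which the arm holds its last target. There are 200 camera calls.

TASK

The reading slope on the bench is propped too steep: bring it to its lowest notch. Its ratchet only lets it rise, so raise the board by its pull bar through the remaining notches and press it on against the sprung stop at the top until the pawl is thrown out, let it down flat, then raise it again just into the lowest notch and leave it propped there. Do not let the board drop, do not force it hard against the stop or down on the pawl, and leave the things standing round it where they are.

Things in the scene. Friction and masses are not known exactly. Their poses are not given: they have to be found in the camera images.
- stand: low aluminium stand fixed to the bench, 220 x 182 mm. Origin: on the bench, under its middle; x axis from the board's hinge towards the pull bar (roughly away from the robot), y to the left, z up. The ratchet (toothed steel quadrant, pawl with round counterweight, sprung stop) is at its right side, y = -105 to -145 mm, up to 180 mm high; keep off it.
- hinge_mid (a point): middle of the board's hinge axis, which runs along the stand's y axis, 45 mm above the bench, at the board's near edge (120 mm before the stand's origin).
- bar_mid (a point): middle of the pull bar: round steel, 12 mm thick, 110 mm long, parallel to the hinge axis and 252 mm from it, on two arms (at +-50 mm along it) beyond the board's high far edge, 38 mm clear of that edge. Pinch it from above, a finger on either side; being round it turns between the fingers as the board swings. Board flat: 45 mm above the bench.
- board (a joint): angle of the board above level, rad; 0 = flat on the stand. Board 200 x 200 x 12 mm, 0.5 to 0.8 kg (2 to 5 N at the bar). Three notches, at 0.32, 0.53, 0.74 nominal; it starts in one of the upper two. The toothed quadrant is clamped on by hand, so all notches together lie up to 0.05 rad lower or higher. Let go between notches it falls; a fall faster than 1.2 rad/s (beyond 1 to 2 degrees) is a drop.
- pawl_pivot (a point): pivot of the pawl. Raised 0.05 rad past a notch, the pawl is in; let down, the board rests there. Thrown out at the top, the pawl stays out (counterweight leaning away from the robot) while the board goes down; it tips in again before the board is flat, by 0.05 rad at the latest, and then props the board again as it rises.
- stop_pad (a point): top of the sprung stop. A cam, clamped to the board on its own, meets it at 1.16 rad, or up to 0.11 rad lower or higher, whatever the notches; from there the push at the bar, square to the board, grows by 11 N a degree (2.5 N a mm at the bar). At 10 to 13 N the pawl is thrown out: press to 15 or 16 N, then go back down. Over 24 N forces it.
- ratchet_plate: upright plate fixed to the right of the stand; carries pawl and stop. Origin: on the hinge axis. More than 95 N on stop or pawl counts as forced; that is 24 N at the bar, up against the stop or down on the engaged pawl.
- beaker: small empty glass beaker, 47 mm wide, 58 mm tall, beside the stand on its left; a bystander. Origin: centre of its underside.
- petri_dish: flat round dish, 61 mm wide, 14 mm tall, beside the stand on its right (ratchet) side; a bystander. Origin: centre of its underside.
- flask: conical glass flask, 64 mm wide, 105 mm tall, at the right-hand edge of the bench; a bystander. Origin: centre of its underside.

How it is judged:
By the outcome, as a careful person would: the job done as asked, in the order asked, and still so for the second after the job is handed in, with the robot touching nothing.
It also fails if it takes over 61 s, if anything falls off the work surface, if the arm or the gripper's body presses on something with over 40 N, if the wrist force passes 120 N, or if a joint passes its speed limit or range.

## Working session

There is one attempt and no reset: what is moved stays moved. The work goes in short steps, Python scripts to look and compute and a tool call to move; the robot and the scene stay as the last step left them, time stands still between calls to the robot, and variables do not carry over. Pictures are saved under pics/ and viewed, about 8 in all and at most 12, crops included, and the job is handed in when it is done.

Besides the shell and the picture viewer there is one more tool, called after "Request:" as a command line: name --argument value ..., lists and objects as JSON in quotes. drive_tool: Moves the arm, as the interface text tells. Its arguments: {"type":"object","properties":{"rows":{"type":"array"},"squeeze":{"type":"number"}},"required":["rows"]}

```bash
mkdir -p pics; ls
python3 - <<'E'
from station import env
import cv2,numpy as np
np.set_printoptions(precision=4,suppress=True)
for n in ("scene","top"):
    f=env.grab_frame(n); cv2.imwrite(f"pics/{n}0.png",f["image"][:,:,::-1]); 
    np.savez(f"{n}0.npz",**f); print(n,f["intrinsics"],f["R"],f["t"])
o=env.observe(); print(o)
E
```

```text
pics
scene [[438.57     0.     279.999 ]
 [  0.     438.57   208.5573]
 [  0.       0.       1.    ]] [[ 0.6955 -0.7182  0.0228]
 [-0.4005 -0.4138 -0.8175]
 [ 0.5966  0.5595 -0.5754]] [-0.4168  0.2869  0.758 ]
top [[470.2293   0.     277.5317]
 [  0.     470.2293 209.2842]
 [  0.       0.       1.    ]] [[-0.0148 -0.9999 -0.0016]
 [-0.9971  0.0149 -0.0747]
 [ 0.0747  0.0005 -0.9972]] [-0.0217  0.5325  1.1243]
{'time_s': 0.1, 'joint_positions': array([ 1.2202,  0.1164,  1.4422, -0.    ,  1.584 , -0.0378]), 'joint_velocities': array([ 0.001 ,  0.0003, -0.0008,  0.0003,  0.001 ,  0.0008]), 'effort': array([  0.0017, -72.2899, -62.387 ,   0.0782,   0.0227,  -0.0001]), 'eef_pos': array([0.2076, 0.642 , 0.1788]), 'orientation': array([[-0.0003,  0.3077,  0.9515],
       [-0.0009,  0.9515, -0.3077],
       [-1.    , -0.001 , -0.    ]]), 'contact_force': array([ 0.9995, -1.0215, -0.1042]), 'moment': array([-0.0364,  0.0119, -0.0388]), 'opening': 0.09305990829458112}
```

View pics/scene0.png

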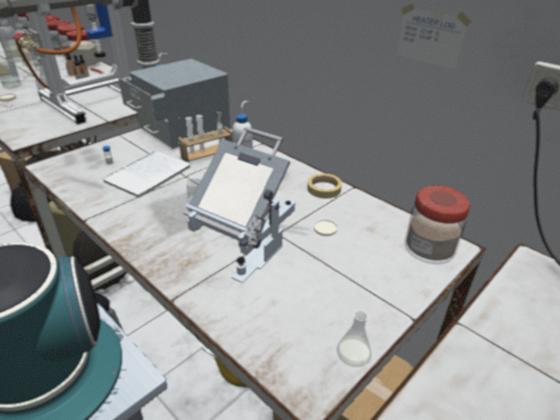

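View pics/top0.png

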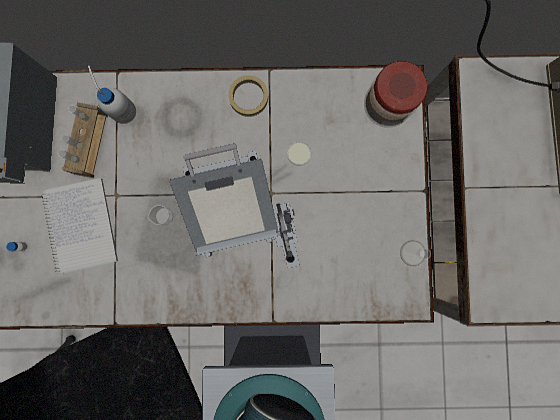

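The scene view shows the board propped, ratchet at its right (pawl near (265,205)), and bar near (262,135). The top view shows the bar from about (187,157) to (236,147), the board's near edge from (197,254) to (275,237), the beaker at (160,215) and the dish at (299,154). I'll enlarge both.

Run:
```python
import cv2
a=cv2.imread("pics/top0.png")[135:275,150:310]; cv2.imwrite("pics/topc.png",cv2.resize(a,None,fx=5,fy=4.2857*1.0 if 0 else 4.25,interpolation=2)) if 0 else cv2.imwrite("pics/topc.png",cv2.resize(a,None,fx=4,fy=4,interpolation=2))
a=cv2.imread("pics/scene0.png")[115:285,175:335]; cv2.imwrite("pics/scenec.png",cv2.resize(a,None,fx=3.5,fy=3.5,interpolation=2))
```

```text
(no output)
```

View pics/topc.png

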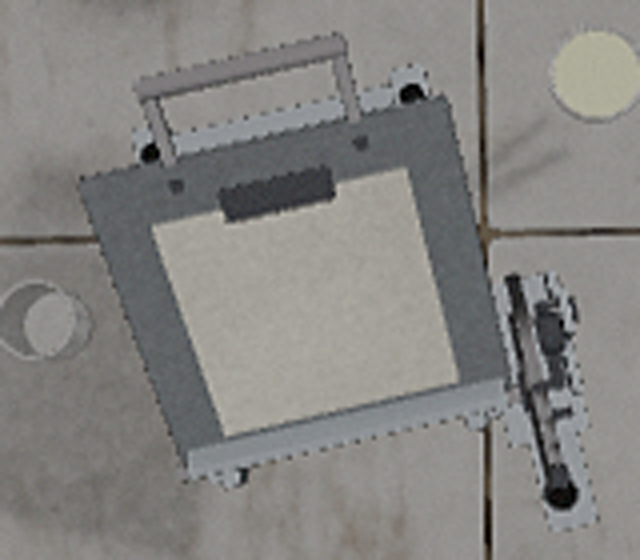

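View pics/scenec.png

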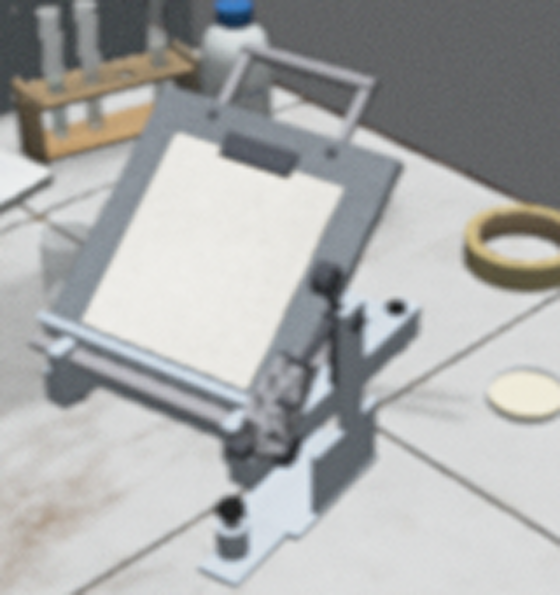

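Enlarged, the bar's end centres are at crop (140,88) and (343,42) from above, and (248,48) and (375,83) in the scene view. The board's far corners are at (83,180) and (447,98) from above, and (165,88) and (400,162) in the scene view. I'll fit the stand pose and board angle to these.

```bash
cat > h.py <<'E'
import numpy as np
np.set_printoptions(precision=4,suppress=True)
def proj(f,X):
    c=X@f["R"].T+f["t"]; u=c@f["intrinsics"].T; return u[:,:2]/u[:,2:]
def pts(p):  # x,y,yaw of hinge_mid, theta
    x,y,a,th=p[:4]; e=np.array([np.cos(a),np.sin(a),0]); n=np.array([-np.sin(a),np.cos(a),0]); k=np.array([0,0,1.])
    r=np.cos(th)*e+np.sin(th)*k; m=-np.sin(th)*e+np.cos(th)*k; h=np.array([x,y,.045])
    return np.array([h+.252*r+.054*n,h+.252*r-.054*n,h+.208*r+.006*m+.1*n,h+.208*r+.006*m-.1*n])
E
python3 - <<'E'
from h import *
from scipy.optimize import least_squares
T=dict(np.load("top0.npz"));S=dict(np.load("scene0.npz"))
top=np.array([(140,88),(343,42),(83,180),(447,98)])/4+[150,135]
sc=np.array([(248,48),(375,83),(165,88),(400,162)])/3.5+[175,115]
f=lambda p:np.r_[(proj(T,pts(p))-top).ravel(),(proj(S,pts(p))-sc).ravel()]
s=least_squares(f,[.45,.1,0,.6],loss='soft_l1'); print(s.x,f(s.x).reshape(-1,2)); p=s.x
P=pts(p); print("bar",P[:2].mean(0),P[:2]); a=p[2]
print("hinge",p[:2],"yawdeg",np.degrees(a))
E
```

```text
[0.4515 0.0655 0.2089 0.6912] [[ 0.127  -0.7129]
 [ 0.6832 -0.7402]
 [-1.131   0.5342]
 [ 0.8832  0.0733]
 [-0.6531  0.7164]
 [-0.5528  1.6927]
 [-0.2367 -1.4129]
 [ 0.2061 -0.82  ]]
bar [0.6415 0.1057 0.2056] [[0.6303 0.1586 0.2056]
 [0.6527 0.0529 0.2056]]
hinge [0.4515 0.0655] yawdeg 11.971839347876701
```

The board is at about 0.69 rad, so it sits in the top notch, and bar_mid is at about (0.642, 0.106, 0.206). Next I lift the tool and swing it over.

Request:
drive_tool --rows '[[[-4,0,0],[0,0,0],5],[[-4,0,0],[0,0,0],5],[[-4,0,0],[0,0,0],5],[[-4,0,0],[0,0,0],5],[[0,-0.26,4],[0.0583,0,0],5],[[0,-0.26,4],[0.0583,0,0],5],[[0,-0.26,4],[0.0583,0,0],5],[[0,-0.26,4],[0.0583,0,0],5],[[0,-0.26,4],[0.0583,0,0],5],[[0,-0.26,4],[0.0583,0,0],5],[[0,-0.26,4],[0.0583,0,0],5],[[0,-0.26,4],[0.0583,0,0],5],[[0,-0.26,4],[0.0583,0,0],5],[[0,-0.26,4],[0.0583,0,0],5],[[0,-0.26,4],[0.0583,0,0],5],[[0,-0.26,4],[0.0583,0,0],5],[[0,-0.26,4],[0.0583,0,0],5],[[0,-0.26,4],[0.0583,0,0],5],[[0,-0.26,4],[0.0583,0,0],5],[[0,-0.26,4],[0.0583,0,0],5]]' --squeeze 40

```text
time_s: 1.77
eef_pos: [0.6356, 0.1742, 0.3368]
orientation: [[-0.012, 0.957, 0.289], [-0.013, 0.289, -0.957], [-1.0, -0.015, 0.009]]
contact_force: [0.3, -0.2, 0.9]
opening: 0.0503
```

Request:
drive_tool --rows '[[[0,-0.7,3.35],[0.042,0.0045,0.0075],5],[[0,-0.7,3.35],[0.042,0.0045,0.0075],5],[[0,0,0],[0,0,0],5],[[3.5,0,0],[0,0,0],5],[[3.5,0,0],[0,0,0],5],[[0,0,0],[0,0,0],5],[[0,0,0],[0,0,0],5]]'

```text
time_s: 2.35
eef_pos: [0.6417, 0.0928, 0.2643]
orientation: [[-0.001, 0.982, 0.189], [-0.002, 0.189, -0.982], [-1.0, -0.001, 0.002]]
contact_force: [-1.2, -0.1, 0.9]
opening: 0.0497
```

Run:
```python
from station import env
from h import *
import cv2
o=env.observe();print(o["time_s"],o["eef_pos"],o["orientation"],o["contact_force"])
f=env.grab_frame("wrist");cv2.imwrite("pics/w1.png",f["image"][:,:,::-1]);np.savez("w1.npz",**f)
K=f["intrinsics"]
def fish(X):
    c=X@f["R"].T+f["t"];th=np.arctan2(np.hypot(c[:,0],c[:,1]),c[:,2]);ph=np.arctan2(c[:,1],c[:,0])
    return np.c_[K[0,2]+K[0,0]*th*np.cos(ph),K[1,2]+K[1,1]*th*np.sin(ph)]
P=pts([0.4515,0.0655,0.2089,0.6912]);print("pred",fish(P))
R=o["orientation"];print("tool err to grasp (cm)",100*R.T@(P[:2].mean(0)-o["eef_pos"]-R[:,0]*-.019))
```

```text
2.35 [0.6417 0.0928 0.2643] [[-0.0006  0.9819  0.1893]
 [-0.0019  0.1893 -0.9819]
 [-1.     -0.0009  0.0018]] [-1.2195 -0.0672  0.8777]
pred [[284.5159 137.7168]
 [286.628  260.2904]
 [240.3706  86.0203]
 [250.3095 291.4668]]
tool err to grasp (cm) [ 7.7611  0.2222 -1.2859]
```

View pics/w1.png

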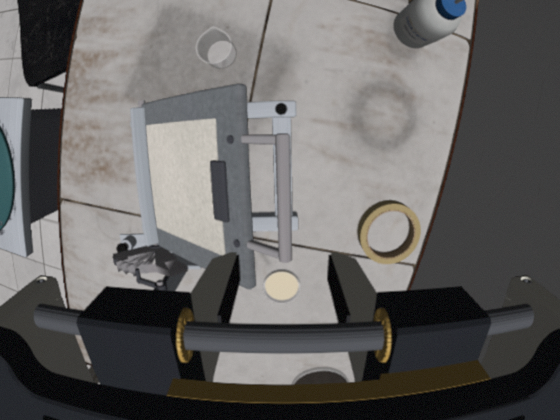

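The wrist view shows the bar from (283,135) to (286,262), within about 3 px of the prediction, so the fit holds. I descend and pinch.

Request:
drive_tool --rows '[[[2,0.2,-1.3],[-0.018,0,0],5],[[2,0,0],[0,0,0],5],[[2,0,0],[0,0,0],5],[[1.7,0,0],[0,0,0],5],[[0,0,0],[0,0,0],5],[[0,0,0],[0,0,0],5]]'

```text
time_s: 2.9
eef_pos: [0.6448, 0.1097, 0.1975]
orientation: [[0.01, 0.977, 0.212], [-0.0, 0.212, -0.977], [-1.0, 0.01, 0.002]]
contact_force: [0.8, 0.0, 0.0]
opening: 0.0501
```

Request:
drive_tool --rows '[[[1.0,-0.4,0.3],[0,0,-0.01],5],[[0,0,0],[0,0,0],5],[[0,0,0],[0,0,0],1.0],[[0,0,0],[0,0,0],0.5],[[0,0,0],[0,0,0],0.5],[[0,0,0],[0,0,0],0.5],[[0,0,0],[0,0,0],0.5],[[0,0,0],[0,0,0],0.5]]' --squeeze 40

```text
time_s: 3.57
eef_pos: [0.6435, 0.1061, 0.1946]
orientation: [[0.007, 0.977, 0.212], [-0.002, 0.212, -0.977], [-1.0, 0.007, 0.003]]
contact_force: [-0.7, 0.5, 0.2]
opening: 0.0144
```

Request:
drive_tool --rows '[[[0,0,0],[0,0,0],3],[[0,0,0],[0,0,0],3],[[0.9,0,0],[0,0,0],3],[[0.7,0,0],[0,0,0],3],[[0,0,0],[0,0,0],3],[[0,0,0],[0,0,0],0.5],[[0,0,0],[0,0,0],0.5],[[0,0,0],[0,0,0],0.5],[[0,0,0],[0,0,0],0.5],[[0,0,0],[0,0,0],0.5],[[0,0,0],[0,0,0],0.5]]' --squeeze 40

```text
time_s: 4.48
eef_pos: [0.6434, 0.1061, 0.1762]
orientation: [[0.006, 0.977, 0.212], [-0.002, 0.212, -0.977], [-1.0, 0.006, 0.003]]
contact_force: [0.3, -0.4, -0.2]
opening: 0.0051
```

Run:
```python
from station import env
from h import *
import cv2
f=env.grab_frame("wrist");np.savez("w2.npz",**f)
g=env.grab_frame("scene");np.savez("s2.npz",**g)
a=f["image"][:,:,::-1][60:400,100:460]; b=g["image"][:,:,::-1][60:285,175:335]
h=420; cv2.imwrite("pics/v2.png",np.hstack([cv2.resize(a,(440,h)),cv2.resize(b,(300,h),interpolation=2)]))
```

```text
(no output)
```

View pics/v2.png

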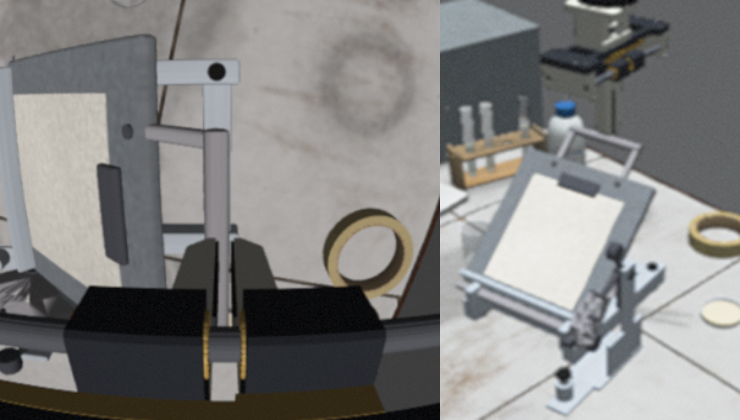

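The wrist view shows the fingers nearly closed with the bar in line under them. The scene view shows the gripper above the bar, with no finger crossing it. I'll project the TCP to see whether the two agree.

Run:
```python
from station import env
from h import *
import cv2
o=env.observe();R=o["orientation"];t=o["eef_pos"];print(o["time_s"],t,o["opening"])
S=dict(np.load("s2.npz"));f=dict(np.load("w2.npz"));K=f["intrinsics"]
print("wristcam in tool",R.T@(-f["R"].T@f["t"]-t))
L=np.array([t-R[:,0]*d for d in (0,.019,.084,.15)]);print("scene px tcp,grasp,body",proj(S,L))
def fish(X):
    c=X@f["R"].T+f["t"];th=np.arctan2(np.hypot(c[:,0],c[:,1]),c[:,2]);ph=np.arctan2(c[:,1],c[:,0])
    return np.c_[K[0,2]+K[0,0]*th*np.cos(ph),K[1,2]+K[1,1]*th*np.sin(ph)]
for th in (.5,.6,.69,.75): P=pts([0.4515,0.0655,0.2089,th]);print(th,fish(P[:3]).ravel(),proj(S,P[:2]).ravel())
print(fish(L))
g=env.grab_frame("scene");
a=cv2.resize(g["image"][:,:,::-1][70:190,200:340],None,fx=4,fy=4,interpolation=2);cv2.imwrite("pics/s3.png",a)
```

```text
4.5833 [0.6434 0.1061 0.1763] 0.004622563434896883
wristcam in tool [-0.2069  0.0006 -0.0822]
scene px tcp,grasp,body [[263.4502 145.2498]
 [263.4139 138.3683]
 [263.2841 113.7383]
 [263.1425  86.8586]]
0.5 [320.3068 161.0855 314.4982 300.4945 259.9245  93.9281] [251.5945 139.8415 286.863  150.8345]
0.6 [302.8631 165.4732 299.0114 316.2526 240.8035  92.3717] [248.5118 134.1292 284.3547 145.0997]
0.69 [280.2582 170.0862 280.0597 331.38   219.0357  91.2761] [245.2306 129.4882 281.6075 140.465 ]
0.75 [260.9105 173.5785 264.5552 341.7266 202.0902  90.8395] [242.7747 126.6877 279.5144 137.6838]
[[282.8095 241.8987]
 [282.7334 253.0279]
 [282.3442 310.6478]
 [281.5445 432.9039]]
```

View pics/s3.png

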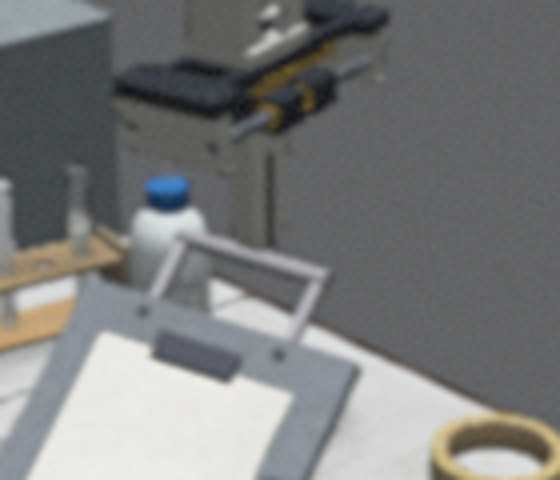

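The two views agree with each other: the visible fingertips end just above the bar, about 35 mm higher than the reported TCP projects. They are therefore not straddling it, which fits the fingers closing to 5 mm with no contact. The bar is also about 4 mm nearer the robot than the gap centre. I reopen a little, shift, and go lower while watching the force.

Request:
drive_tool --rows '[[[0,0,0],[0,0,0],3.2],[[0,0,0],[0,0,0],3.2],[[0,-0.4,0],[0,0,0],3.2],[[0,-0.2,0],[0,0,0],3.2],[[0,0,0],[0,0,0],3.2],[[0,0,0],[0,0,0],3.2],[[0.8,0,0],[0,0,0],3.2],[[0.8,0,0],[0,0,0],3.2],[[0,0,0],[0,0,0],3.2]]'

```text
time_s: 5.38
eef_pos: [0.6369, 0.1046, 0.159]
orientation: [[0.007, 0.977, 0.212], [-0.002, 0.212, -0.977], [-1.0, 0.007, 0.003]]
contact_force: [0.4, 0.2, -0.3]
opening: 0.032
```

Run:
```python
from station import env
from h import *
import cv2
o=env.observe();print(o["time_s"],o["eef_pos"],o["contact_force"],o["opening"])
g=env.grab_frame("scene");f=env.grab_frame("wrist");np.savez("w4.npz",**f)
a=cv2.resize(g["image"][:,:,::-1][80:180,205:305],(420,420),interpolation=2);b=cv2.resize(f["image"][:,:,::-1][150:330,200:360],(373,420),interpolation=2);cv2.imwrite("pics/v4.png",np.hstack([a,b]))
```

```text
5.3833 [0.6369 0.1046 0.159 ] [ 0.3897  0.1617 -0.3019] 0.032020440939031836
```

View pics/v4.png

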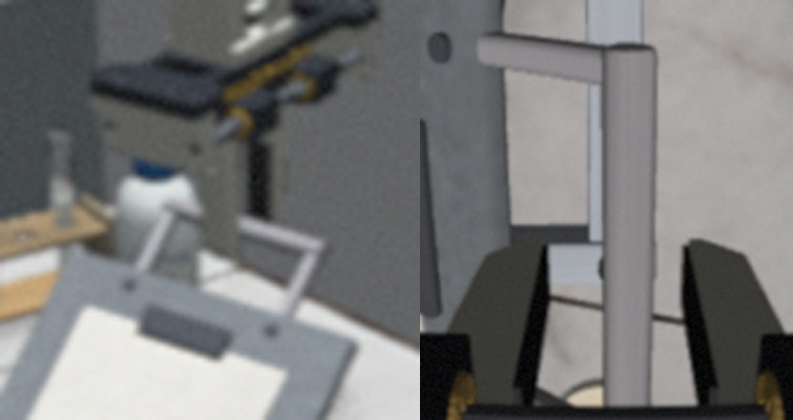

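Now the fingers straddle the bar: the near finger hides its middle in the scene view, and in the wrist view the bar (x about 630) lies between the fingers (545 to 690). I go a little deeper and close.

Request:
drive_tool --rows '[[[0.7,0.3,0],[0,0,0],3.2],[[0.5,0,0],[0,0,0],3.2],[[0,0,0],[0,0,0],3.2],[[0,0,0],[0,0,0],0.2],[[0,0,0],[0,0,0],0.2],[[0,0,0],[0,0,0],0.2],[[0,0,0],[0,0,0],0.2],[[0,0,0],[0,0,0],0.2],[[0,0,0],[0,0,0],0.2],[[0,0,0],[0,0,0],0.2],[[0,0,0],[0,0,0],0.2]]' --squeeze 40

```text
time_s: 6.4
eef_pos: [0.6401, 0.1052, 0.1469]
orientation: [[0.006, 0.977, 0.212], [-0.002, 0.212, -0.977], [-1.0, 0.006, 0.003]]
contact_force: [-2.3, -0.2, -1.1]
opening: 0.0102
```

Run:
```python
from station import env
from h import *
from scipy.optimize import least_squares
T=dict(np.load("top0.npz"));S=dict(np.load("scene0.npz"))
top=np.array([(140,88),(343,42),(83,180),(447,98)])/4+[150,135]
sc=np.array([(248,48),(375,83),(165,88),(400,162)])/3.5+[175,115]
w=[0,0,0]
f=lambda p:np.r_[(proj(T,pts(p)+[0,0,p[4]])-top).ravel(),(proj(S,pts(p)+[0,0,p[4]])-sc).ravel()]
s=least_squares(f,[.45,.1,0,.6,0]); print(s.x,f(s.x).reshape(-1,2).round(2).tolist()); p=s.x
print("bar",(pts(p)+[0,0,p[4]])[:2].mean(0))
# triangulate dish (bench level) and foot screws
def tri(a,b):
    g=lambda X:np.r_[(proj(T,X[None])-a).ravel(),(proj(S,X[None])-b).ravel()]
    r=least_squares(g,[.6,0,0.]);return r.x,r.fun
print("dish",tri(np.array([299,154]),np.array([326,228])))
print("flask base",tri(np.array([413.5,254.]),np.array([355,352.])))
print("far right foot",tri(np.array([411,93])/4+[150,135],np.array([397,308])/3.5+[175,115]))
print("front black knob",tri(np.array([561,494])/4+[150,135],np.array([231,512])/3.5+[175,115]))
```

```text
[ 0.472   0.0697  0.2097  0.8217 -0.0217] [[0.08, -0.1], [0.75, -0.19], [-1.01, -0.05], [0.74, -0.51], [-1.08, 0.15], [-0.9, 1.11], [0.21, -0.75], [0.56, -0.18]]
bar [0.6398 0.1054 0.2078]
dish (array([ 0.6722, -0.087 ,  0.0053]), array([ 0.7882, -0.7729, -1.1165,  0.1227]))
flask base (array([ 0.4204, -0.362 ,  0.0071]), array([ 0.7798, -0.7396, -0.8009,  0.0984]))
far right foot (array([0.657 , 0.0279, 0.0326]), array([ 0.294 , -0.3133, -0.4619,  0.0359]))
front black knob (array([ 0.4141, -0.059 ,  0.0382]), array([ 0.3569, -0.4293, -0.5075,  0.016 ]))
```

Calibration checks out: the dish and flask triangulate to bench level and the bar is at z ≈ 0.207. So the fingers actually end higher than the TCP reads, and from here I work relative to the bar. I let the grip settle, then raise gently along the arc.

Request:
drive_tool --rows '[[[0,0,0],[0,0,0],0.2],[[0,0,0],[0,0,0],0.2],[[-0.6,-0.52,0],[0,0,0],0.2],[[-0.58,-0.54,0],[0,0,0],0.2],[[-0.56,-0.56,0],[0,0,0],0.2],[[-0.55,-0.58,0],[0,0,0],0.2]]'

```text
time_s: 6.9
eef_pos: [0.6188, 0.1007, 0.1701]
orientation: [[0.009, 0.977, 0.212], [-0.001, 0.212, -0.977], [-1.0, 0.008, 0.003]]
contact_force: [1.8, -0.4, -3.9]
opening: 0.0106
```

```bash
cat > st.py <<'E'
from station import env
from h import *
import sys
def st():
    o=env.observe();e=np.array([np.cos(.209),np.sin(.209),0]);t=o["eef_pos"]
    E,Z=(t-[.4515,.0655,0])@e,t[2]
    print("t",round(o["time_s"],2),"E,Z",E,Z,"F e,n,z",o["contact_force"]@e,o["contact_force"]@[-.207,.978,0],o["contact_force"][2],"op",o["opening"],"tilt",(o["orientation"].T@[0,0,-1]))
    for off in (.045,.050,.055,.06): # B = TCP + off up
        zb=Z+off-.045; th=np.arctan2(zb,E); print(off,"r",round(np.hypot(E,zb),4),"th",round(th,4),"Fsq",-np.sin(th)*(o["contact_force"]@e)+np.cos(th)*o["contact_force"][2])
st()
E
python3 st.py
```

```text
t 6.9 E,Z 0.17092561190972572 0.17014757682208548 F e,n,z 1.6930685919896569 -0.7569420667320739 -3.9329658793742164 op 0.01062840268026025 tilt [ 1.     -0.0082 -0.0031]
0.045 r 0.2412 th 0.7831 Fsq -3.9818097389780553
0.05 r 0.2447 th 0.7976 Fsq -3.9585902141453513
0.055 r 0.2483 th 0.8117 Fsq -3.9352453265854397
0.06 r 0.252 th 0.8253 Fsq -3.9118274937053386
```

The board is lifting: about 3.9 N square to it, radius 0.252 m, θ ≈ 0.825.

Request:
drive_tool --rows '[[[-0.53,-0.59,0],[0,0,0],0.2],[[-0.51,-0.61,0],[0,0,0],0.2],[[-0.49,-0.62,0],[0,0,0],0.2],[[-0.47,-0.64,0],[0,0,0],0.2],[[-0.45,-0.65,0],[0,0,0],0.2],[[0,0,0],[0,0,0],0.2]]'

```text
time_s: 7.4
eef_pos: [0.5836, 0.093, 0.1989]
orientation: [[0.01, 0.977, 0.212], [-0.001, 0.212, -0.977], [-1.0, 0.01, 0.003]]
contact_force: [-0.2, -0.7, -2.2]
opening: 0.0106
```

```bash
python3 st.py
```

```text
t 7.4 E,Z 0.1349190790249939 0.1989196392851777 F e,n,z -0.30503335895370437 -0.6018834864788081 -2.197387453449272 op 0.010560882842941 tilt [ 0.9999 -0.0098 -0.0035]
0.045 r 0.2404 th 0.9748 Fsq -0.9810030532090561
0.05 r 0.2445 th 0.9863 Fsq -0.9580989541027252
0.055 r 0.2487 th 0.9974 Fsq -0.9358429139832048
0.06 r 0.2529 th 1.0081 Fsq -0.9142165687614503
```

Request:
drive_tool --rows '[[[-0.26,-0.43,0],[0,0,0],0.2],[[-0.25,-0.43,0],[0,0,0],0.2],[[0,0,0],[0,0,0],0.2]]'

```text
time_s: 7.65
eef_pos: [0.5741, 0.0909, 0.2049]
orientation: [[0.011, 0.977, 0.212], [-0.001, 0.212, -0.977], [-1.0, 0.011, 0.004]]
contact_force: [1.8, -1.0, -2.1]
opening: 0.0108
```

```bash
python3 st.py
```

```text
t 7.65 E,Z 0.12522959836725223 0.20491289198960877 F e,n,z 1.523592395799666 -1.3273480245948588 -2.0730549826172426 op 0.010827135941853566 tilt [ 0.9999 -0.0106 -0.0036]
0.045 r 0.2401 th 1.0222 Fsq -2.3810657487848954
0.05 r 0.2444 th 1.0329 Fsq -2.370536587326381
0.055 r 0.2487 th 1.0432 Fsq -2.360115004971684
0.06 r 0.2531 th 1.0531 Fsq -2.349811557840687
```

Request:
drive_tool --rows '[[[-0.24,-0.43,0],[0,0,0],0.2],[[-0.23,-0.43,0],[0,0,0],0.2],[[0,0,0],[0,0,0],0.2]]'

```text
time_s: 7.9
eef_pos: [0.5652, 0.089, 0.2101]
orientation: [[0.012, 0.977, 0.212], [-0.001, 0.212, -0.977], [-1.0, 0.011, 0.004]]
contact_force: [2.5, 0.0, -0.5]
opening: 0.0112
```

Request:
drive_tool --rows '[[[-0.22,-0.44,0],[0,0,0],0.2],[[0,0,0],[0,0,0],0.2]]'

```text
time_s: 8.07
eef_pos: [0.5607, 0.088, 0.2125]
orientation: [[0.012, 0.977, 0.212], [-0.001, 0.212, -0.977], [-1.0, 0.012, 0.004]]
contact_force: [1.1, 0.4, 0.2]
opening: 0.011
```

Request:
drive_tool --rows '[[[-0.22,-0.44,0],[0,0,0],0.2],[[0,0,0],[0,0,0],0.2]]'

```text
time_s: 8.23
eef_pos: [0.5562, 0.087, 0.2147]
orientation: [[0.012, 0.977, 0.212], [-0.001, 0.212, -0.977], [-1.0, 0.012, 0.004]]
contact_force: [1.7, -0.4, -0.5]
opening: 0.0108
```

Request:
drive_tool --rows '[[[-0.2,-0.42,0],[0,0,0],0.2],[[0,0,0],[0,0,0],0.2]]'

```text
time_s: 8.4
eef_pos: [0.552, 0.0861, 0.2168]
orientation: [[0.012, 0.977, 0.212], [-0.001, 0.212, -0.977], [-1.0, 0.012, 0.004]]
contact_force: [2.0, -0.2, 1.6]
opening: 0.0109
```

```bash
python3 st.py
```

```text
t 8.4 E,Z 0.10263594502054967 0.2168152863625148 F e,n,z 1.9108446315218781 -0.6263152369251966 1.5994762795983797 op 0.010930848491459736 tilt [ 0.9999 -0.012  -0.0037]
0.045 r 0.2399 th 1.1287 Fsq -1.0427517154333206
0.05 r 0.2444 th 1.1374 Fsq -1.0625219281344385
0.055 r 0.249 th 1.1459 Fsq -1.0814944484188773
0.06 r 0.2535 th 1.154 Fsq -1.0997123536159892
```

Request:
drive_tool --rows '[[[-0.17,-0.42,0],[0,0,0],0.2],[[0,0,0],[0,0,0],0.2]]'

```text
time_s: 8.57
eef_pos: [0.548, 0.0852, 0.2188]
orientation: [[0.013, 0.977, 0.212], [-0.001, 0.212, -0.977], [-1.0, 0.013, 0.004]]
contact_force: [1.3, 0.3, 0.6]
opening: 0.0111
```

Request:
drive_tool --rows '[[[-0.15,-0.42,0],[0,0,0],0.2],[[0,0,0],[0,0,0],0.2]]'

```text
time_s: 8.73
eef_pos: [0.5439, 0.0843, 0.2205]
orientation: [[0.014, 0.977, 0.212], [-0.001, 0.212, -0.977], [-1.0, 0.013, 0.004]]
contact_force: [1.1, 0.4, -0.3]
opening: 0.0108
```

Request:
drive_tool --rows '[[[-0.14,-0.42,0],[0,0,0],0.2],[[0,0,0],[0,0,0],0.2]]'

```text
time_s: 8.9
eef_pos: [0.5401, 0.0835, 0.2222]
orientation: [[0.015, 0.977, 0.212], [-0.001, 0.212, -0.977], [-1.0, 0.014, 0.004]]
contact_force: [2.4, -0.6, 1.2]
opening: 0.0104
```

```bash
python3 st.py
```

```text
t 8.9 E,Z 0.09038009837851997 0.22224744374451863 F e,n,z 2.24040902197914 -1.0850115159029297 1.2436994577945206 op 0.010397503138313158 tilt [ 0.9999 -0.0144 -0.0038]
0.045 r 0.2399 th 1.1846 Fsq -1.606854555878268
0.05 r 0.2446 th 1.1923 Fsq -1.6221799114390045
0.055 r 0.2492 th 1.1997 Fsq -1.6368429609511106
0.06 r 0.2539 th 1.2068 Fsq -1.6508826920952897
```

Request:
drive_tool --rows '[[[-0.12,-0.42,0],[0,0,0],0.2],[[0,0,0],[0,0,0],0.2]]'

```text
time_s: 9.07
eef_pos: [0.5364, 0.0827, 0.2237]
orientation: [[0.016, 0.977, 0.212], [-0.0, 0.212, -0.977], [-1.0, 0.016, 0.004]]
contact_force: [0.4, 0.8, 0.1]
opening: 0.0103
```

Request:
drive_tool --rows '[[[-0.12,-0.42,0],[0,0,0],0.2],[[0,0,0],[0,0,0],0.2]]'

```text
time_s: 9.23
eef_pos: [0.5333, 0.082, 0.225]
orientation: [[0.018, 0.977, 0.212], [0.0, 0.212, -0.977], [-1.0, 0.018, 0.004]]
contact_force: [5.4, 0.6, -0.4]
opening: 0.0108
```

Stop contact has begun (5 N). Smaller steps now.

Request:
drive_tool --rows '[[[-0.08,-0.3,0],[0,0,0],0.2],[[0,0,0],[0,0,0],0.2]]'

```text
time_s: 9.4
eef_pos: [0.5316, 0.0817, 0.2256]
orientation: [[0.021, 0.977, 0.212], [0.001, 0.212, -0.977], [-1.0, 0.02, 0.004]]
contact_force: [7.3, 1.2, -0.8]
opening: 0.0111
```

Request:
drive_tool --rows '[[[-0.06,-0.25,0],[0,0,0],0.2],[[0,0,0],[0,0,0],0.2]]'

```text
time_s: 9.57
eef_pos: [0.5309, 0.0815, 0.226]
orientation: [[0.024, 0.977, 0.212], [0.001, 0.212, -0.977], [-1.0, 0.023, 0.004]]
contact_force: [8.3, 1.7, -2.8]
opening: 0.0109
```

Request:
drive_tool --rows '[[[-0.08,-0.4,0],[0,0,-0.005],0.2],[[0,0,0],[0,0,0],0.2]]'

```text
time_s: 9.73
eef_pos: [0.5291, 0.0812, 0.2265]
orientation: [[0.023, 0.977, 0.212], [0.001, 0.212, -0.977], [-1.0, 0.023, 0.004]]
contact_force: [10.8, 1.3, -3.7]
opening: 0.0106
```

```bash
python3 st.py
```

```text
t 9.73 E,Z 0.07919825073350915 0.2265492111756668 F e,n,z 10.81468541752323 -0.932817522532974 -3.7479624001508003 op 0.0106258664126971 tilt [ 0.9997 -0.0227 -0.0037]
0.045 r 0.24 th 1.2345 Fsq -11.445684360615362
0.05 r 0.2447 th 1.2412 Fsq -11.445632266398464
0.055 r 0.2495 th 1.2477 Fsq -11.445091044805396
0.06 r 0.2542 th 1.254 Fsq -11.444115037601383
```

Request:
drive_tool --rows '[[[-0.07,-0.38,0],[0,0,-0.003],0.2],[[0,0,0],[0,0,0],0.2]]'

```text
time_s: 9.9
eef_pos: [0.528, 0.0809, 0.227]
orientation: [[0.025, 0.977, 0.212], [0.002, 0.212, -0.977], [-1.0, 0.025, 0.004]]
contact_force: [10.9, 1.3, -5.2]
opening: 0.0112
```

```bash
python3 st.py
```

```text
t 9.9 E,Z 0.07799831792194946 0.2270030815044205 F e,n,z 10.901139440894108 -0.9452400836337804 -5.207481951901012 op 0.011237498890218594 tilt [ 0.9997 -0.0247 -0.0036]
0.045 r 0.24 th 1.2398 Fsq -12.001723472904352
0.05 r 0.2448 th 1.2465 Fsq -11.99228177789632
0.055 r 0.2495 th 1.2529 Fsq -11.982700051940022
0.06 r 0.2543 th 1.259 Fsq -11.973014657711925
```

Request:
drive_tool --rows '[[[-0.06,-0.45,0],[0,0,-0.005],0.2],[[0,0,0],[0,0,0],0.2]]'

```text
time_s: 10.07
eef_pos: [0.5266, 0.0806, 0.2276]
orientation: [[0.026, 0.977, 0.212], [0.002, 0.212, -0.977], [-1.0, 0.026, 0.004]]
contact_force: [12.5, 1.3, -5.7]
opening: 0.011
```

```bash
python3 st.py
```

```text
t 10.07 E,Z 0.0765870873700391 0.22759152552994608 F e,n,z 12.477298129656683 -1.3102613110965837 -5.650320969359576 op 0.011015785846927955 tilt [ 0.9997 -0.0262 -0.0037]
0.045 r 0.2401 th 1.2462 Fsq -13.627779324660896
0.05 r 0.2449 th 1.2527 Fsq -13.618531089199575
0.055 r 0.2496 th 1.259 Fsq -13.609089730163063
0.06 r 0.2544 th 1.265 Fsq -13.599497127832914
```

Request:
drive_tool --rows '[[[-0.04,-0.5,0],[0,0,-0.005],0.2],[[0,-0.05,0],[0,0,0],0.2]]'

```text
time_s: 10.23
eef_pos: [0.5248, 0.0803, 0.2283]
orientation: [[0.029, 0.977, 0.213], [0.003, 0.213, -0.977], [-1.0, 0.029, 0.004]]
contact_force: [15.7, 2.4, -7.4]
opening: 0.0111
```

```bash
python3 st.py
```

```text
t 10.23 E,Z 0.07479264558889098 0.22825955942632858 F e,n,z 15.834549901538798 -0.8670952103398246 -7.384094616645348 op 0.011051463065502925 tilt [ 0.9996 -0.0292 -0.0036]
0.045 r 0.2402 th 1.2542 Fsq -17.346592729100486
0.05 r 0.245 th 1.2605 Fsq -17.33298106314099
0.055 r 0.2497 th 1.2666 Fsq -17.319227792330615
0.06 r 0.2545 th 1.2725 Fsq -17.30537877524187
```

Pressed to about 16 N net. I check the pawl.

Run:
```python
from station import env
import cv2,numpy as np
g=env.grab_frame("scene")
b=cv2.imread("pics/scene0.png")
F=lambda a:cv2.resize(a[160:285,215:310],(390,513),interpolation=2)
cv2.imwrite("pics/v5.png",np.hstack([F(b),F(g["image"][:,:,::-1])]))
```

```text
(no output)
```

View pics/v5.png

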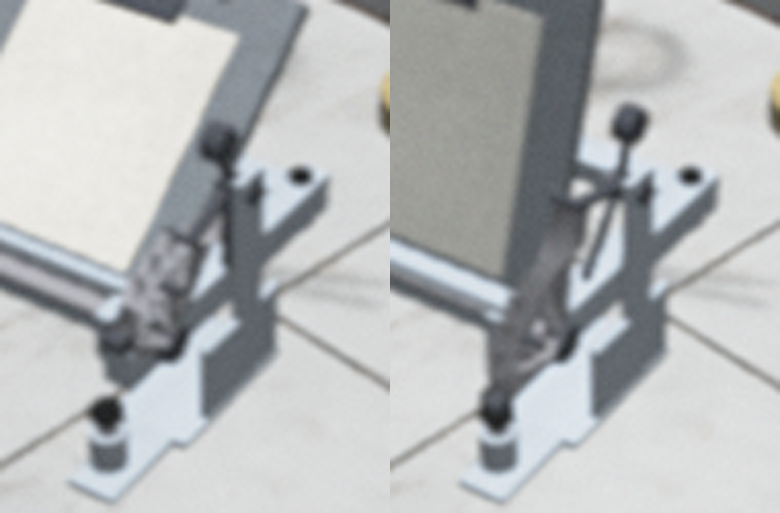

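The counterweight has swung over and leans away from the robot (left panel (218,140), right panel (630,123)), so the pawl is out. I let the board down, slowly.

Request:
drive_tool --rows '[[[0.37,1.07,0],[0,0,-0.005],0.2],[[0.42,1.05,0],[0,0,-0.005],0.2],[[0.46,1.03,0],[0,0,-0.005],0.2],[[0.51,1.01,0],[0,0,-0.005],0.2],[[0.55,0.99,0],[0,0,-0.005],0.2],[[0.6,0.96,0],[0,0,0],0.2],[[0.64,0.93,0],[0,0,0],0.2]]'

```text
time_s: 10.87
eef_pos: [0.5959, 0.0955, 0.19]
orientation: [[-0.002, 0.977, 0.212], [-0.004, 0.212, -0.977], [-1.0, -0.003, 0.004]]
contact_force: [-1.0, 0.0, 0.3]
opening: 0.0105
```

```bash
python3 st.py
```

```text
t 10.87 E,Z 0.14746274694028585 0.19003037600553574 F e,n,z -0.9511395419901948 0.22893448441935968 0.3004546798003987 op 0.0104959890821465 tilt [ 1.      0.0028 -0.0036]
0.045 r 0.2405 th 0.9109 Fsq 0.9356302538752803
0.05 r 0.2445 th 0.9234 Fsq 0.9398912116537895
0.055 r 0.2485 th 0.9355 Fsq 0.9438747180734702
0.06 r 0.2526 th 0.9473 Fsq 0.9475988604771671
```

Request:
drive_tool --rows '[[[0.68,0.9,0],[0,0,0],0.2],[[0.72,0.87,0],[0,0,0],0.2],[[0.76,0.84,0],[0,0,0],0.2],[[0.8,0.8,0],[0,0,0],0.2],[[0.83,0.77,0],[0,0,0],0.2],[[0.87,0.73,0],[0,0,0],0.2],[[0.9,0.69,0],[0,0,0],0.2],[[0.93,0.65,0],[0,0,0],0.2]]'

```text
time_s: 11.53
eef_pos: [0.6617, 0.1095, 0.116]
orientation: [[-0.006, 0.977, 0.212], [-0.005, 0.212, -0.977], [-1.0, -0.007, 0.004]]
contact_force: [-2.8, -2.0, -1.0]
opening: 0.0106
```

```bash
python3 st.py
```

```text
t 11.53 E,Z 0.21478329744414376 0.11597360953082969 F e,n,z -3.1756604188002924 -1.335775326353634 -1.0244970481113276 op 0.010566636001480645 tilt [ 1.      0.0073 -0.0036]
0.045 r 0.2441 th 0.4951 Fsq 0.6073402816709538
0.05 r 0.2465 th 0.5129 Fsq 0.665803399516072
0.055 r 0.249 th 0.5304 Fsq 0.7229085905838988
0.06 r 0.2516 th 0.5476 Fsq 0.7786508565615314
```

Request:
drive_tool --rows '[[[0.98,0.56,0],[0,0,0],0.2],[[1.01,0.52,0],[0,0,0],0.2],[[1.03,0.47,0],[0,0,0],0.2],[[1.05,0.42,0],[0,0,0],0.2],[[1.07,0.38,0],[0,0,0],0.2],[[1.08,0.33,0],[0,0,0],0.2]]'

```text
time_s: 12.03
eef_pos: [0.6904, 0.1155, 0.0462]
orientation: [[-0.007, 0.977, 0.212], [-0.005, 0.212, -0.977], [-1.0, -0.008, 0.004]]
contact_force: [-2.1, -0.8, -1.8]
opening: 0.011
```

```bash
python3 st.py
```

```text
t 12.03 E,Z 0.2440963513514802 0.046208173488965894 F e,n,z -2.267279417004248 -0.3299580324892099 -1.7527689255830023 op 0.010966236121228734 tilt [ 1.      0.0079 -0.0035]
0.045 r 0.2484 th 0.1871 Fsq -1.3004696369134137
0.05 r 0.2494 th 0.2068 Fsq -1.2499152713136312
0.055 r 0.2505 th 0.2263 Fsq -1.1992961538246116
0.06 r 0.2517 th 0.2457 Fsq -1.1486766582224908
```

Request:
drive_tool --rows '[[[0.95,0.22,0],[0,0,0],0.2],[[0.95,0.18,0],[0,0,0],0.2],[[0.9,0.14,0],[0,0,0],0.2],[[0.8,0.1,0],[0,0,0],0.2],[[0.6,0.06,0],[0,0,0],0.2],[[0,0,0],[0,0,0],0.2]]'

```text
time_s: 12.53
eef_pos: [0.6976, 0.1169, -0.0035]
orientation: [[-0.008, 0.977, 0.212], [-0.005, 0.212, -0.977], [-1.0, -0.009, 0.003]]
contact_force: [3.8, -0.3, -1.3]
opening: 0.0108
```

```bash
python3 st.py
```

```text
t 12.53 E,Z 0.2513893436284758 -0.0035441050219599812 F e,n,z 3.649621519844537 -1.0323919881526455 -1.2552939759803132 op 0.01075456084842525 tilt [ 1.      0.009  -0.0035]
0.045 r 0.2514 th -0.0141 Fsq -1.2037217323757752
0.05 r 0.2514 th 0.0058 Fsq -1.2764089702992913
0.055 r 0.2515 th 0.0257 Fsq -1.3485747779274286
0.06 r 0.2517 th 0.0455 Fsq -1.4201346276700495
```

Request:
drive_tool --rows '[[[0.4,0,0],[0,0,0],0.2],[[0.3,0,0],[0,0,0],0.2],[[0,0,0],[0,0,0],0.2]]'

```text
time_s: 12.78
eef_pos: [0.6979, 0.1169, -0.0114]
orientation: [[-0.007, 0.977, 0.212], [-0.005, 0.212, -0.977], [-1.0, -0.008, 0.003]]
contact_force: [1.7, -1.2, -2.0]
opening: 0.0112
```

Request:
drive_tool --rows '[[[0.35,0,0],[0,0,0],0.2],[[0,0,0],[0,0,0],0.2]]'

```text
time_s: 12.95
eef_pos: [0.698, 0.1169, -0.015]
orientation: [[-0.007, 0.977, 0.212], [-0.005, 0.212, -0.977], [-1.0, -0.007, 0.003]]
contact_force: [1.8, 0.3, -2.5]
opening: 0.0111
```

Request:
drive_tool --rows '[[[0.3,0,0],[0,0,0],0.2],[[0,0,0],[0,0,0],0.2]]'

```text
time_s: 13.12
eef_pos: [0.698, 0.1169, -0.0149]
orientation: [[-0.006, 0.977, 0.212], [-0.005, 0.212, -0.977], [-1.0, -0.007, 0.004]]
contact_force: [-1.8, -0.7, -1.9]
opening: 0.0109
```

Request:
drive_tool --rows '[[[0.25,0,0],[0,0,0],0.2],[[0,0,0],[0,0,0],0.2]]'

```text
time_s: 13.28
eef_pos: [0.6981, 0.117, -0.015]
orientation: [[-0.005, 0.977, 0.212], [-0.005, 0.212, -0.977], [-1.0, -0.006, 0.004]]
contact_force: [-0.8, -0.6, -2.8]
opening: 0.0111
```

Run:
```python
from station import env
import cv2,numpy as np
o=env.observe();print(o["joint_positions"],o["joint_velocities"],o["effort"],o["contact_force"],o["moment"])
g=env.grab_frame("scene");np.savez("s6.npz",**g)
cv2.imwrite("pics/v6.png",cv2.resize(g["image"][120:285,175:330,::-1],None,fx=3.6,fy=3.6,interpolation=2))
```

```text
[ 0.13198856  0.30036201  1.55126859 -0.00434663  1.29604799 -0.08085377] [-0.00112035 -0.0091501  -0.0024189   0.00058969  0.00948931 -0.00029891] [ 4.43605045e-01 -8.52251887e+01 -6.00097847e+01  2.60326015e-01
 -1.42970947e-01  1.77431689e-02] [-0.77043603 -0.63271828 -2.79381374] [-0.20813343  0.22441432  0.03148279]
```

View pics/v6.png

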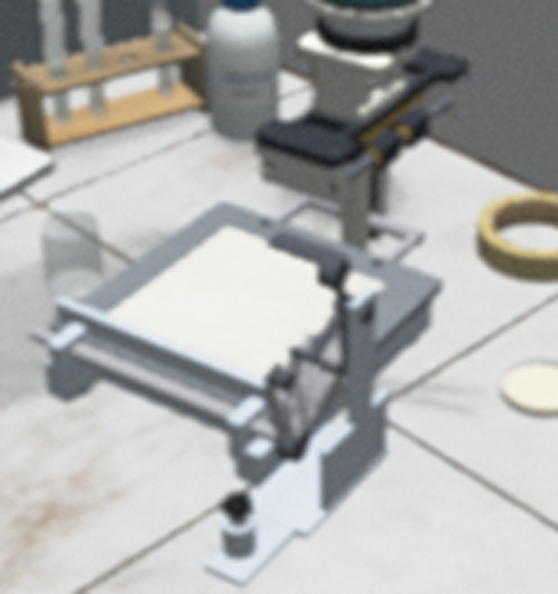

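The board looks flat, and the counterweight is back at its starting pixel, about (267,194), so the pawl is in. The TCP stays at z = -0.015, so I check the angle from the corners.

Run:
```python
from h import *
from scipy.optimize import least_squares
S=dict(np.load("s6.npz")); T=dict(np.load("scene0.npz"))
obs=np.array([(222,205),(440,285)])/3.6+[175,120]
for h in ([.4515,.0655,.2089],[.4535,.066,.2089]):
  s=least_squares(lambda p:(proj(S,pts([*h,p[0]])[2:])-obs).ravel(),[0.]);print(s.x,s.fun)
  o0=np.array([(165,88),(400,162)])/3.5+[175,115]
  s=least_squares(lambda p:(proj(T,pts([*h,p[0]])[2:])-o0).ravel(),[.7]);print(" start",s.x,s.fun)
```

```text
[-0.0337] [-0.6126 -0.0443  0.6186  0.1008]
 start [0.6729] [ 0.4142 -0.7397  0.6853 -0.1614]
[-0.0391] [-0.1794 -0.0202  0.9697  0.0853]
 start [0.6738] [ 0.8633 -1.078   1.0859 -0.5551]
```

Request:
drive_tool --rows '[[[0,0,0],[0,0,0],1.8],[[0,0,0],[0,0,0],1.8],[[0,0,0],[0,0,0],1.8],[[0,0,0],[0,0,0],1.8]]'

```text
time_s: 13.67
eef_pos: [0.6983, 0.1172, -0.0151]
orientation: [[-0.005, 0.977, 0.212], [-0.004, 0.212, -0.977], [-1.0, -0.005, 0.003]]
contact_force: [-0.0, -0.1, 0.1]
opening: 0.0179
```

Request:
drive_tool --rows '[[[0,0,0],[0,0,0],0.2],[[0,0,0],[0,0,0],0.2],[[0,0,0],[0,0,0],0.2],[[0,0,0],[0,0,0],0.2],[[0,0,0],[0,0,0],0.2],[[0,0,0],[0,0,0],0.2]]'

```text
time_s: 14.17
eef_pos: [0.698, 0.1172, -0.0153]
orientation: [[-0.005, 0.977, 0.212], [-0.005, 0.212, -0.977], [-1.0, -0.006, 0.003]]
contact_force: [-1.3, -0.2, 1.3]
opening: 0.0107
```

Request:
drive_tool --rows '[[[-0.91,-0.02,0],[0,0,0],0.2],[[-0.9,-0.05,0],[0,0,0],0.2],[[-0.9,-0.08,0],[0,0,0],0.2],[[-0.9,-0.12,0],[0,0,0],0.2],[[-0.9,-0.15,0],[0,0,0],0.2],[[-0.89,-0.18,0],[0,0,0],0.2],[[-0.88,-0.21,0],[0,0,0],0.2],[[-0.87,-0.24,0],[0,0,0],0.2],[[-0.86,-0.27,0],[0,0,0],0.2],[[0,0,0],[0,0,0],0.2]]'

```text
time_s: 15.0
eef_pos: [0.6838, 0.1142, 0.0706]
orientation: [[-0.006, 0.977, 0.212], [-0.005, 0.212, -0.977], [-1.0, -0.007, 0.004]]
contact_force: [-1.1, -1.6, -3.8]
opening: 0.0108
```

```bash
python3 st.py
```

```text
t 15.0 E,Z 0.23738533968782752 0.07058896130932008 F e,n,z -1.4134923204434982 -1.3204114174880095 -3.7587226652938774 op 0.010776011345831386 tilt [ 1.      0.0067 -0.0035]
0.045 r 0.2477 th 0.289 Fsq -3.1999287429164647
0.05 r 0.2491 th 0.3083 Fsq -3.1526629692626
0.055 r 0.2507 th 0.3273 Fsq -3.1048234082019386
0.06 r 0.2523 th 0.346 Fsq -3.056493029453385
```

Request:
drive_tool --rows '[[[-0.45,-0.16,0],[0,0,0],0.2],[[-0.45,-0.16,0],[0,0,0],0.2],[[0,0,0],[0,0,0],0.2]]'

```text
time_s: 15.25
eef_pos: [0.6798, 0.1133, 0.0817]
orientation: [[-0.006, 0.977, 0.212], [-0.005, 0.212, -0.977], [-1.0, -0.007, 0.004]]
contact_force: [0.5, 0.5, -3.6]
opening: 0.0107
```

Request:
drive_tool --rows '[[[0.5,0.19,0],[0,0,0],0.2],[[0.5,0.18,0],[0,0,0],0.2],[[0.4,0.13,0],[0,0,0],0.2],[[0,0,0],[0,0,0],0.2]]'

```text
time_s: 15.58
eef_pos: [0.6851, 0.1145, 0.0673]
orientation: [[-0.005, 0.977, 0.212], [-0.005, 0.212, -0.977], [-1.0, -0.006, 0.004]]
contact_force: [2.0, -0.5, -1.2]
opening: 0.0107
```

Request:
drive_tool --rows '[[[0.5,0.17,0],[0,0,0],0.2],[[0,0,0],[0,0,0],0.2]]'

```text
time_s: 15.75
eef_pos: [0.6869, 0.1148, 0.0613]
orientation: [[-0.006, 0.977, 0.212], [-0.005, 0.212, -0.977], [-1.0, -0.007, 0.004]]
contact_force: [3.3, -0.8, -2.0]
opening: 0.0107
```

Request:
drive_tool --rows '[[[0.4,0.12,0],[0,0,0],0.2],[[0,0,0],[0,0,0],0.2]]'

```text
time_s: 15.92
eef_pos: [0.6883, 0.1151, 0.0563]
orientation: [[-0.006, 0.977, 0.212], [-0.005, 0.212, -0.977], [-1.0, -0.007, 0.004]]
contact_force: [0.4, -0.5, -0.2]
opening: 0.0111
```

Request:
drive_tool --rows '[[[0.3,0.09,0],[0,0,0],0.2],[[0,0,0],[0,0,0],0.2]]'

```text
time_s: 16.08
eef_pos: [0.6891, 0.1152, 0.0533]
orientation: [[-0.007, 0.977, 0.212], [-0.005, 0.212, -0.977], [-1.0, -0.008, 0.004]]
contact_force: [-2.8, -0.3, 2.7]
opening: 0.0109
```

Request:
drive_tool --rows '[[[0.25,0.06,0],[0,0,0],0.2],[[0,0,0],[0,0,0],0.2]]'

```text
time_s: 16.25
eef_pos: [0.6895, 0.1153, 0.0517]
orientation: [[-0.007, 0.977, 0.212], [-0.005, 0.212, -0.977], [-1.0, -0.008, 0.004]]
contact_force: [-4.9, -1.5, 6.2]
opening: 0.0106
```

The board rests on the pawl: upward resistance begins at z ≈ 0.054, where the lowest notch was predicted. I ease off, open, and retreat upward.

Request:
drive_tool --rows '[[[-0.2,-0.06,0],[0,0,0],0.2],[[0,0,0],[0,0,0],0.2]]'

```text
time_s: 16.42
eef_pos: [0.6888, 0.1151, 0.0543]
orientation: [[-0.007, 0.977, 0.212], [-0.005, 0.212, -0.977], [-1.0, -0.008, 0.004]]
contact_force: [-3.8, -1.1, 1.7]
opening: 0.0109
```

Request:
drive_tool --rows '[[[0,0,0],[0,0,0],3.2],[[0,0,0],[0,0,0],3.2],[[0,0,0],[0,0,0],3.2],[[0,0,0],[0,0,0],3.2],[[0,0,0],[0,0,0],3.2],[[0,0,0],[0,0,0],3.2]]'

```text
time_s: 16.92
eef_pos: [0.6894, 0.1156, 0.0539]
orientation: [[-0.005, 0.977, 0.212], [-0.005, 0.212, -0.977], [-1.0, -0.006, 0.003]]
contact_force: [-0.3, -0.8, 0.7]
opening: 0.0319
```

Request:
drive_tool --rows '[[[-1,0,0],[0,0,0],3.2],[[-2,0,0],[0,0,0],3.2],[[-3,0,0],[0,0,0],3.2],[[-3,0,0],[0,0,0],3.2],[[-3,0,0],[0,0,0],3.2],[[-3,0,0],[0,0,0],3.2],[[-3,0,0],[0,0,0],3.2],[[0,0,0],[0,0,0],3.2],[[0,0,0],[0,0,0],3.2],[[0,0,0],[0,0,0],3.2]]'

```text
time_s: 17.75
eef_pos: [0.6892, 0.1164, 0.2479]
orientation: [[-0.004, 0.977, 0.212], [-0.004, 0.212, -0.977], [-1.0, -0.005, 0.003]]
contact_force: [-0.2, -0.4, -0.4]
opening: 0.0318
```

Run:
```python
from station import env
import cv2,numpy as np
g=env.grab_frame("scene");np.savez("s7.npz",**g)
cv2.imwrite("pics/v7.png",cv2.resize(g["image"][120:285,175:330,::-1],None,fx=3.6,fy=3.6,interpolation=2))
a=cv2.imread("pics/scene0.png").astype(int);b=g["image"][:,:,::-1].astype(int)
for n,(r0,r1,c0,c1) in dict(dish=(215,240,310,342),flask=(305,370,330,380),beaker=(172,205,185,200)).items(): print(n,np.abs(a-b)[r0:r1,c0:c1].mean())
```

```text
dish 1.1429166666666666
flask 1.3822564102564103
beaker 6.696969696969697
```

View pics/v7.png

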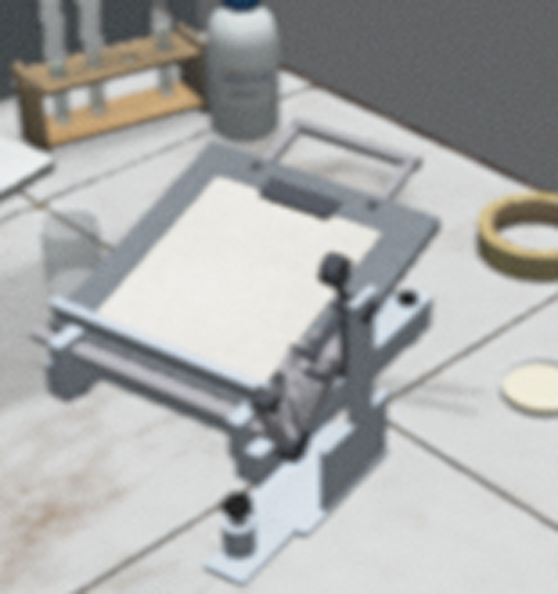

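The board stands propped low: far corners at (212,145) and (440,220), counterweight at (335,268) in its engaged position, gripper clear. Dish and flask pixels are unchanged, and the beaker's rim is at the same place (y ≈ 178). I hand it in.

Run:
```python
from station import env
from h import *
from scipy.optimize import least_squares
S=dict(np.load("s7.npz"));obs=np.array([(212,145),(440,220)])/3.6+[175,120]
print(least_squares(lambda p:(proj(S,pts([.4515,.0655,.2089,p[0]])[2:])-obs).ravel(),[0.2]).x)
print(env.sign_off())
```

```text
[0.2476]
the job is handed in; nothing more can be done
None
```

The board is propped in its lowest notch and the job is handed in, at about 18 s of the 61 s allowed.

**What I did:**
- I raised the board by its bar from the top notch (about 0.70 rad) and pressed it against the stop to about 16 N net (17.3 N measured at the wrist, weight included). A picture showed the pawl thrown out.
- I let it down under grip at about 0.6 rad/s until it was flat. A picture showed the pawl tipped back in.
- I raised it to about 0.39 rad and lowered it onto the pawl with at most about 9 N. Then I released it and lifted the gripper clear.

**Last checks:**
- **Angle:** The arm height where the board came to rest gives about 0.28 rad. The final picture gives 0.25 rad; the same picture method read 0.03 rad low when the board was flat, so the two agree.
- **Gripper:** The wrist force was about zero once it was clear.
- **Bystanders:** Dish and flask pixels are unchanged. The beaker's image patch did change, because the board no longer hides it. Its rim is in the same place by eye.

**What disagreed:**
- **TCP height:** The visible fingertips ended about 35 to 40 mm higher than the reported TCP. My first two closings therefore shut on air above the bar, and I regripped by sight.
- **Flat position:** At the bottom the arm stopped at a reported z of -0.015 with no upward force showing. I confirmed flat by briefly opening the fingers; the force fell to zero. I then gripped the bar again.

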